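Load the blood-smear plate and wind the stage to its stop

TASK

Lower the white blood-smear plate over the two locating pins of the slide stage so that it lies flush on the carriage (either way round), and let go of it. Then push the spoked handwheel round clockwise until you feel the plate come up against the red pads of the blue stop, and leave it pressed lightly there without ramming it. Move the carriage by the handwheel only, do not drop the plate, and leave the cup, bottles and carton where they stand.

Things in the scene. Friction and masses are not known exactly. Their poses are not given: they have to be found in the camera images.
- stage: fixed white hand-wound slide stage, 500 mm long along its own y axis, 150 mm wide; origin on the worktop. From its -y (loading) end to its +y end: carriage on two steel rails, blue stop bridge, black handwheel (axis at x = 0, y = +200 mm). Carriage travel is along +y, 16 mm per radian of the handwheel (100 mm per turn).
- carriage: aluminium carriage of the stage, 90 x 112 mm; origin = centre of its flat top face, 40 mm above the worktop; axes as the stage's. Two upright steel pins, 12 mm diameter, 18 mm high, tapered over the top 4 mm, stand at x = 0, y = +45 and -45 mm. It starts at stage y = -150 to -120 mm. It does not itself touch the stop; the plate on it does.
- handwheel (a joint): angle of the level handwheel, rad; grows clockwise seen from above, which moves the carriage towards the stop (0.9 to 1.7 turns needed). Its three spokes point, counter-clockwise from the stage's x axis, at -q, -q + 120 deg, -q + 240 deg for joint value q. Friction of 0.10 N m (about 2.5 N at 42 mm from the axis) holds it where it is left.
- handwheel_hub (a point): point on the wheel axis at mid height of spokes and rim, 86 mm above the worktop. Rim radius 74 mm (bar 13 mm thick), spokes 11 mm wide, 9 mm thick, hub 13 mm radius, 10 mm higher than this point. Closed fingers fit between the spokes and can push one round. Below the spokes it is free down to 40 mm above the worktop but for a pedestal of 17 mm radius.
- plate: loose white plate, 100 (x) x 120 (y) x 10 mm, 0.3 kg, carrying two glass slides; origin = centre of its underside, z up. Two through holes of 14.5 mm diameter at x = 0, y = +45 and -45 mm. Upright blue grip tab in the middle, 14 mm thick (x), 50 mm long (y), from 10 to 55 mm above the underside: pinch it along the plate's x axis. It starts flat on the worktop.
- stop: fixed blue bridge across the stage, 142 mm wide, 62 mm high above the worktop, its place along the stage differs from time to time.
- stop_face (a point): middle of the front plane of the two red pads of the stop, 45 mm above the worktop, level with the seated plate's edge; the pads face the stage's -y direction. The plate touches when its centre is 60 mm (half its length) before this point along the stage, give or take 1.5 mm of play on the pins.
- orange_cup: loose specimen cup with orange lid, 60 mm diameter, 68 mm high, a bystander; origin at its foot
- strip_bottle: loose white bottle with black cap, 45 mm diameter, 108 mm high, a bystander; origin at its foot
- brown_bottle: loose brown bottle with grey cap, 34 mm diameter, 82 mm high, a bystander; origin at its foot
- lancet_box: loose blue and white carton, 64 x 110 x 66 mm, a bystander; origin at its foot

How it is judged:
On the way, in this order (a step that is already met when the one before it is completed fails the run):
1. the plate lies flush on the carriage over both pins, released, the carriage still where it was (z of plate in the frame of carriage below 0.002 m and horizontal distance between plate and carriage below 0.004 m and angle between plate's own z axis and vertical below 0.03 rad and angle between the y axis of plate and the y axis of carriage, either way round below 0.08 rad and contact force between the fingers and plate below 0.1 N and distance of carriage from where it was at the start of the episode below 0.02 m), for 0.2 s.
2. the plate is pressed against the stop (z of plate in the frame of carriage below 0.002 m and horizontal distance between plate and carriage below 0.004 m and angle between plate's own z axis and vertical below 0.03 rad and angle between the y axis of plate and the y axis of carriage, either way round below 0.08 rad and contact force between plate and stop above 2 N), for 0.1 s.
At the end, for the whole second after the job is handed in: the plate lies flush on the carriage (within 2 mm, centred within 4 mm, level), at rest, its edge still in contact with the stop's pads (over 0.5 N, gap under 2.5 mm) (z of plate in the frame of carriage below 0.002 m and horizontal distance between plate and carriage below 0.004 m and angle between plate's own z axis and vertical below 0.03 rad and angle between the y axis of plate and the y axis of carriage, either way round below 0.08 rad and contact force between plate and stop above 0.5 N and y of plate in the frame of stop_face above -0.0625 m and linear speed of plate below 0.01 m/s); the robot touches nothing.
It fails at once if the plate is rammed into the stop (over 60 N) (contact force between plate and stop above 60 N).
It fails at once if the carriage is moved by pushing it or the plate instead of by the handwheel (distance of carriage from where it was at the start of the episode above 0.02 m and (contact force between any of the arm, the fingers and carriage above 1 N or contact force between any of the arm, the fingers and plate above 1 N)).
It fails at once if the plate is dropped (falls free faster than 0.4 m/s) (contact force between the fingers and plate below 0.1 N and linear speed of plate above 0.4 m/s).
It fails at once if the cup, a bottle or the carton is displaced by more than 30 mm (distance of any of orange_cup, strip_bottle, brown_bottle, lancet_box from where it was at the start of the episode above 0.03 m).
It also fails if it takes over 72 s, if anything falls off the work surface, if the arm or the gripper's body presses on something with over 40 N, if the wrist force passes 120 N, or if a joint passes its speed limit or range.

ROBOT

A 6-joint arm with a two-finger parallel gripper is mounted at the origin on the work surface; the furniture and walls round the work are solid. World frame = base frame: x ahead of the robot, y to its left, z up, the work surface at z = 0. Lengths are in m, angles in rad, forces in N, time in s.
With the tool pointing down it reaches from about 0.325 to 0.775 m from the base axis. Payload 9.3 kg.
Tool frame: the origin (TCP) lies on the centre line of the jaws, within the pads' length; the fingertips stand 14 mm ahead of it and the grasp point (between the pads) lies 5 mm behind it; z points along the fingers, y is the line along which they close (so a half turn about z gives the same grasp; the last joint's range is limited). The gripper opens to 85 mm and grips with 20 to 120 N. Pads are 22 mm wide; open, the fingers measure 114 mm over their backs; the gripper's body (76 mm by 85 mm) begins 54 mm behind the grasp point. The pads swing forward as they close: fully open they stand 13 mm farther back than shut.
Start: joints at [-1.353, 0.259, 0.021, 1.334, 0, 1.418], TCP at [0.199, -0.513, 0.245] pointing down, gripper open.
Joint ranges: [-3.04, 3.04], [-0.91, 1.82], [-1.04, 1.36], [-1.92, 1.95], [-1.52, 1.45], [-3.14, 3.14]. Speed limits (rad/s): [2.22, 2.22, 2.79, 3.14, 3.14, 3.14].

INTERFACE

Orientations are given as [roll, pitch, yaw] about the fixed x, y, z axes, in that order (R = Rz(yaw) Ry(pitch) Rx(roll)).
In Python, from rig import env, capture gives the robot as it stands (env), with the cameras as plain functions.
- The arm moves only by the shell command python3 inch.py 'ROWS' [FORCE]. ROWS is a JSON list of rows, 1 to 12 of them, each an object with the fields r (a list: a rotation vector rx, ry, rz in a scale on which 1.0 is 360 degrees), pos (a list: dx, dy, dz in fractions of the full range, 1 being 0.75 m), jaw (the finger opening in m); a field left out counts as zero (the opening has to be given); each row is the pose to reach, as a shift and turn from the pose commanded when the command began, along the tool's axes at that moment; what a row does not reach only later rows make up. A row lasts 1/12 s, in which the tool goes at most 0.0417 m and 0.125 rad, less where a joint would pass 70% of its speed; a pose out of reach is approached as far as the arm can. The fingers move at their own pace and stop on an object; FORCE is the grip in N (left out, the last holds). Time passes only in rows, so rows that do not move let the fingers close. It prints the time, the measured TCP pose, the force, the opening and the grip force at its end. Shift and turn numbers lie between -1 and 1, and a call with a number outside is refused. Input that does not fit is refused with a message, and nothing moves.
- env.get_obs(): the state, without advancing time (a new reading comes with each control period).
- capture(name): name is "scene" or "top" or "wrist"; returns a dict with "frame" (400x640x3 uint8, red, green, blue), "fx", "fy", "cx", "cy" (pixels), "k1" (the pictures are not rectified: a ray, as slopes to the right and down, at radius r is drawn at 1 + k1 r^2 times it, then the intrinsics apply), "xyz" and "rotation" of the camera in the world. Camera axes: x right, y down, z forward; pixel columns grow to the right and rows downward; lengths in m; the calibration is good to about 2 mm. A picture is of the moment at which its call begins. There is no depth.
- env.sign_off(): hands the job in; it is judged then, once.
The state is a dict: "clock": time; "q": joint angles; "qvel": joint speeds; "tau": joint torques, N m; "ee_pos": TCP position; "ee_rot": TCP orientation; "wrist_force": force on the tool from outside, world axes, zero at the start; "wrist_torque": the same for the moment, N m; "grip_width": finger opening in m; "finger_force": force on a finger pad.
Only numpy, scipy, OpenCV 4.12 (cv2) and the standard library are available. Lean on these libraries where they do the work, as an engineer would, in place of code of your own. Each camera call takes 0.05 s, during which the arm holds its last target. There are 200 camera calls.

## Working session

There is one attempt and no reset: what is moved stays moved. The work goes in short steps, Python scripts to look and compute and a shell command to move; the robot and the scene stay as the last step left them, time stands still between calls to the robot, and variables do not carry over. Pictures are saved under pics/ and viewed, at most 10 in all, crops included, and the job is handed in when it is done.

```bash
ls; mkdir -p pics; python3 - <<'E'
from rig import env, capture
import cv2,numpy as np
o=env.get_obs(); print({k:np.round(v,3) for k,v in o.items()})
for n in ("top","scene"):
    c=capture(n); cv2.imwrite(f"pics/{n}0.png",c["frame"][:,:,::-1])
    print(n,{k:np.round(v,4).tolist() for k,v in c.items() if k!="frame"})
E
```

```text
inch.py
pics
rig.py
{'clock': np.float64(0.0), 'q': array([-1.353,  0.259,  0.021,  1.334,  0.   ,  1.418]), 'qvel': array([-0.   , -0.002,  0.002, -0.001, -0.002,  0.001]), 'tau': array([ 1.0000e-03, -5.5564e+01,  3.4453e+01,  1.3000e-02, -0.0000e+00,
        0.0000e+00]), 'ee_pos': array([ 0.199, -0.512,  0.245]), 'ee_rot': array([-3.14 , -0.   ,  0.371]), 'wrist_force': array([ 0.348,  0.184, -0.757]), 'wrist_torque': array([-0.019, -0.025,  0.024]), 'finger_force': np.float64(0.0), 'grip_width': np.float64(0.085)}
top {'fx': 390.4921, 'fy': 390.4921, 'cx': 315.4899, 'cy': 203.4214, 'k1': -0.0955, 'xyz': [0.357, 0.071, 1.3248], 'rotation': [-2.9869, 0.0246, -1.5734]}
scene {'fx': 505.2547, 'fy': 505.2547, 'cx': 314.2153, 'cy': 193.4985, 'k1': -0.0218, 'xyz': [-0.2274, 0.7591, 1.1422], 'rotation': [-2.378, -0.0033, -2.2861]}
```

View pics/top0.png

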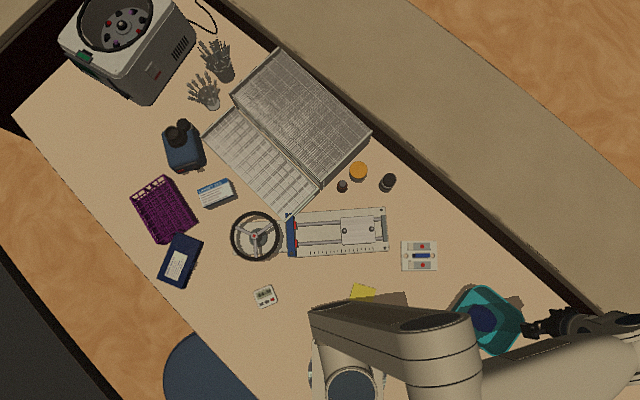

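View pics/scene0.png

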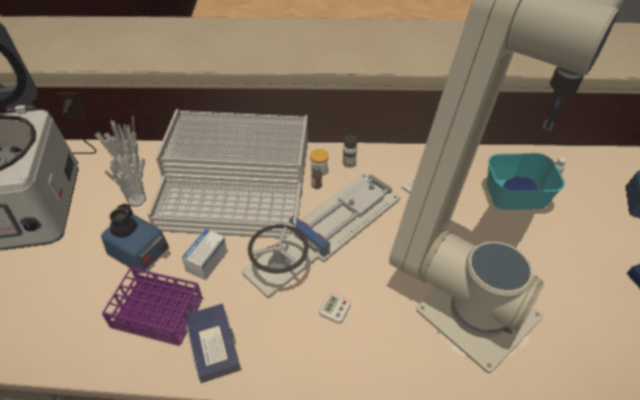

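Top view: the stage runs from its loading end at about (388,228) to the wheel at (256,236). The plate is at (419,256) with its tab along image columns. I'll write the ray helper and enlarge the relevant area.

```bash
cat > h.py <<'E'
import numpy as np,cv2
from scipy.spatial.transform import Rotation as R
def cal(c):
    K=np.array([[c["fx"],0,c["cx"]],[0,c["fy"],c["cy"]],[0,0,1]]);return K,np.array([c["k1"],0,0,0,0.])
def rot(r): return R.from_euler("xyz",r).as_matrix()
def ray(c,uv):
    K,D=cal(c);p=cv2.undistortPoints(np.array(uv,float).reshape(-1,1,2),K,D)[:,0]
    return np.c_[p,np.ones(len(p))]@rot(c["rotation"]).T
def plane(c,uv,z):
    d=ray(c,uv);o=np.array(c["xyz"]);return o+d*((z-o[2])/d[:,2])[:,None]
def proj(c,P):
    K,D=cal(c);M=rot(c["rotation"]).T
    return cv2.projectPoints(np.array(P,float).reshape(-1,3),cv2.Rodrigues(M)[0],-M@np.array(c["xyz"]),K,D)[0][:,0]
def tool(o,target,yaw=None):
    """shift in tool axes to world target; tool down"""
    M=rot(o["ee_rot"]); return M.T@(np.array(target)-o["ee_pos"])
E
python3 - <<'E'
from rig import env, capture
import cv2
c=capture("top");f=c["frame"]
cv2.imwrite("pics/top1.png",cv2.resize(f[195:280,220:450],None,fx=3.45,fy=3.45,interpolation=cv2.INTER_CUBIC)[:,:,::-1])
import pickle;pickle.dump({n:capture(n) for n in("top","scene")},open("c0.pkl","wb"))
E
```

```text
(no output)
```

View pics/top1.png

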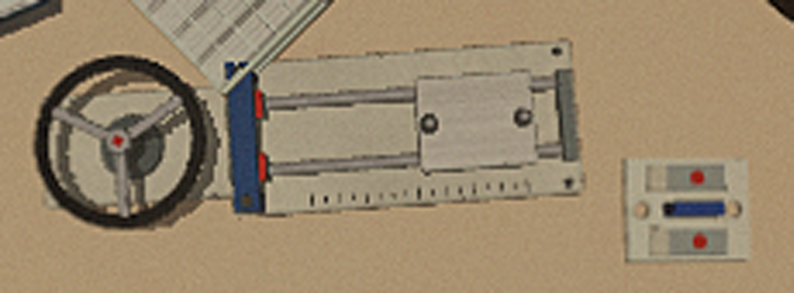

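The crop shows the wheel hub (red dot) at crop (118,141), pads at (261,104) and (263,166), pins at (428,124) and (523,117), plate holes at (642,210) and (735,210), and spokes toward (55,112), (180,100) and (124,215).

```bash
python3 - <<'E'
import pickle;from h import *
from rig import env, capture
C=pickle.load(open("c0.pkl","rb"));c=C["top"]
f=lambda x,y:(220+(x+.5)/3.45-.5,195+(y+.5)/3.45-.5)
P=lambda pts,z:plane(c,[f(*p) for p in pts],z)
hub=P([(118,141)],.097)[0];pads=P([(264,104),(266,166)],.048);pins=P([(428,123),(523,117)],.056);holes=P([(642,210),(735,210)],.010)
print("hub",hub,"pads",pads,"pins",pins,"d",np.linalg.norm(pins[0]-pins[1]),"holes",holes,np.linalg.norm(holes[0]-holes[1]),sep="\n")
tab=P([(665,209),(725,208)],.055);print("tab",tab)
pc=pins.mean(0);d=hub-pc;d[2]=0;print("carr-hub",np.linalg.norm(d[:2]),"yaw axis",np.arctan2(d[1],d[0]),"pins yaw",np.arctan2(*(pins[0]-pins[1])[1::-1]))
sp=P([(55,112),(180,100),(124,215)],.086);h=P([(118,141)],.097)[0]
print("spokes",np.degrees(np.arctan2(sp[:,1]-h[1],sp[:,0]-h[0])),np.linalg.norm(sp-h,axis=1))
print("rad",np.hypot(*pc[:2]),np.hypot(*hub[:2]),np.hypot(*holes.mean(0)[:2]),"reds scene",proj(C["scene"],[hub,*pins,*holes]))
# red hub in scene, cross-check
g=C["scene"]["frame"][215:265,250:340].astype(int);m=(g[...,0]>g[...,1]+60)&(g[...,0]>g[...,2]+60);print(np.argwhere(m)[:,::-1].mean(0)+[250,215] if m.any() else 0)
o=env.get_obs();M=rot(o["ee_rot"]);print(M)
t=holes.mean(0);t[2]=.25;print(tool(o,t))
E
```

```text
hub
[0.44704203 0.29614568 0.097     ]
pads
[[0.48553148 0.16567058 0.048     ]
 [0.42656144 0.1635172  0.048     ]]
pins
[[ 0.46594422  0.01020183  0.056     ]
 [ 0.47106604 -0.07944033  0.056     ]]
d
0.0897883572791199
holes
[[ 0.38398011 -0.19844836  0.01      ]
 [ 0.38306778 -0.2893211   0.01      ]]
0.09087732422591435
tab [[ 0.38378482 -0.21090427  0.055     ]
 [ 0.38414248 -0.26759359  0.055     ]]
carr-hub 0.3314605545484867 yaw axis 1.6355947506806248 pins yaw 1.627870521588854
spokes [  65.68866889  -54.95585768 -175.91204887] [0.06866801 0.06831442 0.06831099]
rad 0.4697824473353946 0.5362358084014507 0.4545001393672185 reds scene [[277.26779238 245.42826943]
 [350.5772547  199.76372982]
 [370.76986854 184.69067656]
 [416.35942446 192.39918045]
 [435.37915957 179.16445074]]
[277.5 245. ]
[[ 9.32043553e-01  3.62346248e-01 -1.11447894e-04]
 [ 3.62346251e-01 -9.32043381e-01  5.74436529e-04]
 [ 1.04270650e-04 -5.75782590e-04 -9.99999829e-01]]
[ 0.26905893 -0.18361583 -0.00487169]
```

Everything agrees: the pin and hole spacing comes to 90 mm, the hub to 0.331 m from the carriage, and the scene view matches. Next I move above the plate and turn the jaws.

Careful with the scale: shifts go in shares of 0.75 m and turns go in shares of 360 degrees. That gives: 0.269 m / 0.75 = 0.3587, -0.184 m / 0.75 = -0.2453, -1.19 rad / 6.2832 = -0.1894.

```bash
python3 inch.py '[{"r":[0, 0, -0.1894], "pos":[0.3587, -0.2453, 0], "jaw":0.085}, {"r":[0, 0, -0.1894], "pos":[0.3587, -0.2453, 0], "jaw":0.085}, {"r":[0, 0, -0.1894], "pos":[0.3587, -0.2453, 0], "jaw":0.085}, {"r":[0, 0, -0.1894], "pos":[0.3587, -0.2453, 0], "jaw":0.085}, {"r":[0, 0, -0.1894], "pos":[0.3587, -0.2453, 0], "jaw":0.085}, {"r":[0, 0, -0.1894], "pos":[0.3587, -0.2453, 0], "jaw":0.085}, {"r":[0, 0, -0.1894], "pos":[0.3587, -0.2453, 0], "jaw":0.085}, {"r":[0, 0, -0.1894], "pos":[0.3587, -0.2453, 0], "jaw":0.085}, {"r":[0, 0, -0.1894], "pos":[0.3587, -0.2453, 0], "jaw":0.085}, {"r":[0, 0, -0.1894], "pos":[0.3587, -0.2453, 0], "jaw":0.085}, {"r":[0, 0, -0.1894], "pos":[0.3587, -0.2453, 0], "jaw":0.085}, {"r":[0, 0, -0.1894], "pos":[0.3587, -0.2453, 0], "jaw":0.085}]'
python3 - <<'E'
from rig import env, capture
from h import *
c=capture("wrist");cv2.imwrite("pics/w1.png",c["frame"][:,:,::-1]);print({k:np.round(v,4).tolist() for k,v in c.items() if k!="frame"})
import pickle;pickle.dump(c,open("w1.pkl","wb"))
print(proj(c,[[.3840,-.1984,.01],[.3831,-.2893,.01],[.384,-.239,.055]]))
E
```

```text
clock: 1.25
ee_pos: [0.3834, -0.2435, 0.2453]
ee_rot: [-3.142, 0.0, 1.559]
wrist_force: [0.4, 0.5, -0.3]
grip_width: 0.085
finger_force: 0.0
{'fx': 353.0737, 'fy': 353.0737, 'cx': 319.0395, 'cy': 196.7185, 'k1': -0.0746, 'xyz': [0.3833, -0.1786, 0.3746], 'rotation': [2.8784, 0.0, -0.0124]}
[[319.98923963 122.15242547]
 [320.14097387 207.9092606 ]
 [320.63435265 169.73887144]]
```

View pics/w1.png

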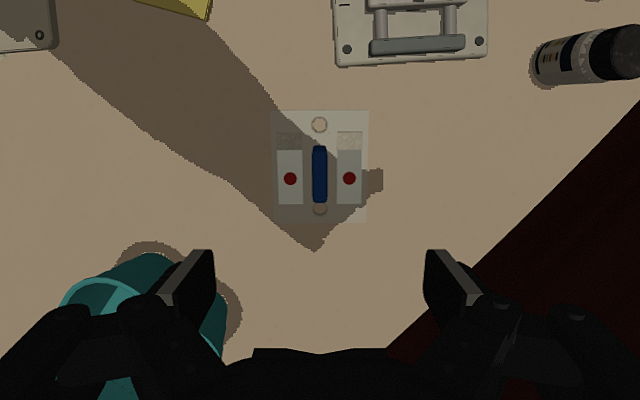

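Wrist view: holes at about (319,124) and (320,209), tab spanning rows 146–204 at column 320, plate square to the jaws. The teal basket is lower left, so I check its clearance too.

```bash
python3 - <<'E'
import pickle;from h import *
c=pickle.load(open("w1.pkl","rb"));f=c["frame"].astype(int)
m=((f[...,2]>f[...,0]+40)&(f[...,2]>f[...,1]+30)).astype(np.uint8);m[:130]=0;m[220:]=0
n,l,s,ce=cv2.connectedComponentsWithStats(m);i=1+s[1:,4].argmax();x,y,w,h=s[i,:4];print(s[i],ce[i])
print("tab top ends",plane(c,[(x+w/2-.5,y),(x+w/2-.5,y+h)],.055),"bottom end",plane(c,[(320,y+h)],.01))
print("holes",plane(c,[(319.3,124.5)],.005), "red",plane(c,[(290,178.5),(349,178.5)],.012))
print("plate corners",plane(c,[(274,111),(369,111)],.01),plane(c,[(271,222),(367,222)],.01))
t=pickle.load(open("c0.pkl","rb"))["top"];print("basket",plane(t,[(475,285),(458,300),(455,335)],.08))
o=plane(t,[(388,228)],0);print(o)
E
```

```text
Traceback (most recent call last):
ValueError: attempt to get argmax of an empty sequence
```

```bash
python3 - <<'E'
import pickle;from h import *
c=pickle.load(open("w1.pkl","rb"));f=c["frame"].astype(int);print(f[160,320],f[190,320],f[120,320],f[150,290])
m=((f[...,2]>f[...,0]+20)&(f[...,2]>f[...,1]+20)).astype(np.uint8);m[:130]=0;m[220:]=0
n,l,s,ce=cv2.connectedComponentsWithStats(m);i=1+s[1:,4].argmax();x,y,w,h=s[i,:4];print(s[i],ce[i])
print("tab top ends",plane(c,[(x+w/2-.5,y),(x+w/2-.5,y+h)],.055),"bottom end",plane(c,[(320,y+h)],.01))
print("holes",plane(c,[(319.3,124.5)],.005), "red",plane(c,[(290,178.5),(349,178.5)],.012))
print("plate corners",plane(c,[(274,111),(369,111)],.01),plane(c,[(271,222),(367,222)],.01))
t=pickle.load(open("c0.pkl","rb"))["top"];print("basket",plane(t,[(475,285),(458,300),(455,335)],.08))
E
```

```text
[ 9 26 50] [11 27 51] [147 131 108] [111 110  98]
[313 146  14  56 732] [319.47677596 174.92486339]
tab top ends [[ 0.38322022 -0.21718472  0.055     ]
 [ 0.38258657 -0.26981437  0.055     ]] bottom end [[ 0.38302515 -0.28266883  0.01      ]]
holes [[ 0.38327142 -0.20104956  0.005     ]] red [[ 0.35183282 -0.25605928  0.012     ]
 [ 0.413771   -0.2568245   0.012     ]]
plate corners [[ 0.33771946 -0.18662688  0.01      ]
 [ 0.43360946 -0.18778852  0.01      ]] [[ 0.32922884 -0.30473853  0.01      ]
 [ 0.43410964 -0.30603508  0.01      ]]
basket [[ 0.28723835 -0.40210732  0.08      ]
 [ 0.24162816 -0.34540078  0.08      ]
 [ 0.13413413 -0.33195137  0.08      ]]
```

```bash
python3 inch.py '[{"pos":[-0.0013, 0, 0.0667], "jaw":0.06}, {"pos":[-0.0013, 0, 0.12], "jaw":0.06}, {"pos":[-0.0013, 0, 0.1733], "jaw":0.06}, {"pos":[-0.0013, 0, 0.2267], "jaw":0.06}, {"pos":[-0.0013, 0, 0.26], "jaw":0.06}, {"pos":[-0.0013, 0, 0.2773], "jaw":0.06}, {"pos":[-0.0013, 0, 0.284], "jaw":0.06}, {"pos":[-0.0013, 0, 0.284], "jaw":0.06}, {"pos":[-0.0013, 0, 0.284], "jaw":0.0}, {"pos":[-0.0013, 0, 0.284], "jaw":0}, {"pos":[-0.0013, 0, 0.284], "jaw":0}, {"pos":[-0.0013, 0, 0.284], "jaw":0}]' 60
python3 inch.py '[{"jaw":0}, {"jaw":0}, {"jaw":0}, {"jaw":0}]'
```

```text
clock: 2.3
ee_pos: [0.3838, -0.2452, 0.0334]
ee_rot: [3.14, 0.002, 1.561]
wrist_force: [-0.8, -0.2, 6.0]
grip_width: 0.0133
finger_force: 58.6
clock: 2.63
ee_pos: [0.3838, -0.2452, 0.0334]
ee_rot: [3.14, 0.002, 1.561]
wrist_force: [-1.3, -0.2, 6.2]
grip_width: 0.0133
finger_force: 59.2
```

Converted, -0.125 m / 0.75 = -0.1667, 0.085 m / 0.75 = 0.1133, -0.07 rad / 6.2832 = -0.0111.

```bash
python3 inch.py '[{"pos":[0, 0, -0.0267], "jaw":0}, {"pos":[0, 0, -0.0667], "jaw":0}, {"pos":[0, 0, -0.12], "jaw":0}, {"r":[0, 0, -0.0048], "pos":[0.0133, 0.0267, -0.1667], "jaw":0}, {"r":[0, 0, -0.0111], "pos":[0.04, 0.0667, -0.1667], "jaw":0}, {"r":[0, 0, -0.0111], "pos":[0.06, 0.1133, -0.1667], "jaw":0}, {"r":[0, 0, -0.0111], "pos":[0.06, 0.1133, -0.1667], "jaw":0}, {"r":[0, 0, -0.0111], "pos":[0.06, 0.1133, -0.1667], "jaw":0}, {"r":[0, 0, -0.0111], "pos":[0.06, 0.1133, -0.1667], "jaw":0}]'
python3 - <<'E'
from rig import env, capture
from h import *
c=capture("wrist");cv2.imwrite("pics/w2.png",c["frame"][:,:,::-1])
import pickle;pickle.dump((c,env.get_obs()),open("w2.pkl","wb"))
print(np.round(c["xyz"],4),c["rotation"]);print(proj(c,[[.46594,.0102,.056],[.47107,-.0794,.056]]))
E
```

```text
clock: 3.38
ee_pos: [0.4684, -0.2001, 0.1571]
ee_rot: [-3.141, -0.0, 1.632]
wrist_force: [-0.0, -0.2, -3.2]
grip_width: 0.0133
finger_force: 60.1
[ 0.4636 -0.1353  0.2865] [2.87875537e+00 8.36501303e-04 6.05820770e-02]
[[ 338.78593811 -151.69180699]
 [ 337.32375306    8.89007863]]
```

View pics/w2.png

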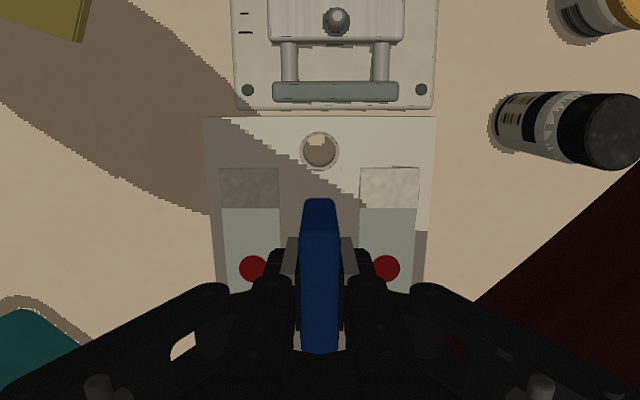

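The plate is held square: hole at (319,150), red dots level at row 268. The near pin is at about (336,14). Next a higher view to see both pins and get the yaw.

Converted, -0.153 m / 0.75 = -0.204, 0.067 m / 0.75 = 0.0893.

```bash
python3 inch.py '[{"pos":[0, 0, -0.0533], "jaw":0}, {"pos":[0.0267, 0, -0.1067], "jaw":0}, {"pos":[0.0533, 0, -0.16], "jaw":0}, {"pos":[0.0893, 0, -0.204], "jaw":0}, {"pos":[0.0893, 0, -0.204], "jaw":0}, {"pos":[0.0893, 0, -0.204], "jaw":0}, {"pos":[0.0893, 0, -0.204], "jaw":0}]'
python3 - <<'E'
from rig import env, capture
from h import *
c=capture("wrist");f=c["frame"];cv2.imwrite("pics/w3.png",cv2.resize(f[0:160,200:440],None,fx=3.3,fy=3.3,interpolation=cv2.INTER_CUBIC)[:,:,::-1])
import pickle;pickle.dump((c,env.get_obs()),open("w3.pkl","wb"))
print(np.round(c["xyz"],4),c["rotation"]);print(proj(c,[[.46594,.0102,.056],[.47107,-.0794,.056]]))
E
```

```text
clock: 4.02
ee_pos: [0.4642, -0.1341, 0.3097]
ee_rot: [-3.141, 0.0, 1.63]
wrist_force: [0.4, 0.5, -4.0]
grip_width: 0.013
finger_force: 60.4
[ 0.4594 -0.0692  0.439 ] [2.87816161e+00 1.81538695e-04 5.94327810e-02]
[[330.26764342  22.30868964]
 [329.53097583 112.54622828]]
```

View pics/w3.png

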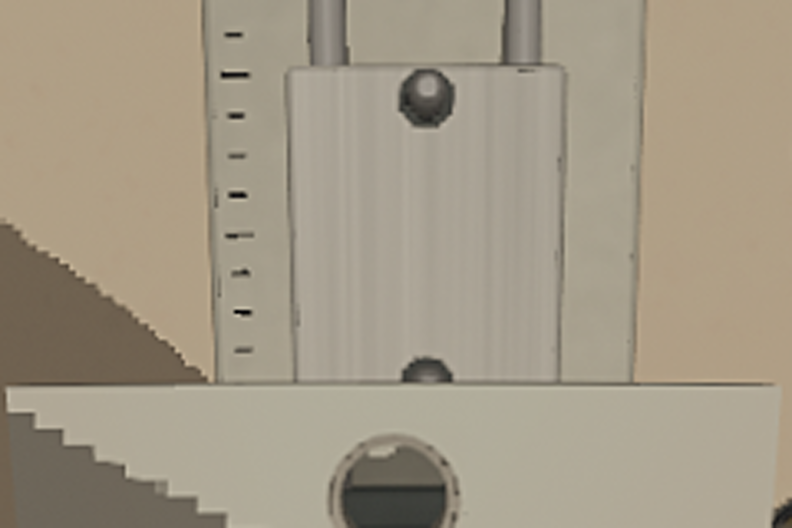

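High view: pins at crop (427,90) and (427,~368), same column, carriage upright between columns 290 and 565, and the plate's hole at (395,~490).

```bash
python3 - <<'E'
import pickle;from h import *
c,o=pickle.load(open("w3.pkl","rb"))
f=lambda x,y:(200+(x+.5)/3.3-.5,(y+.5)/3.3-.5)
p=plane(c,[f(428,86),f(427,370)],.057);print(p,np.linalg.norm(p[0]-p[1]),"yaw",np.arctan2(*(p[0]-p[1])[1::-1]),"mid",p.mean(0))
e=plane(c,[f(288,70),f(296,380),f(567,70),f(560,380)],.04);print("edges",e, [np.arctan2(*(e[i]-e[i+1])[1::-1]) for i in(0,2)], "w",np.linalg.norm(e[0]-e[2]))
hz=.157-.0334  # plate lift in w2
c2,o2=pickle.load(open("w2.pkl","rb"))
for cc,oo,px in((c2,o2,(319.3,149.3)),(c,o,f(395,497))):
    z=oo["ee_pos"][2]-.0334+.01; h=plane(cc,[px],z)[0]; print("hole in tool",rot(oo["ee_rot"]).T@(h-oo["ee_pos"]))
r=plane(c2,[(253,268),(386,268)],o2["ee_pos"][2]-.0334+.012);print("dots tool",(r-o2["ee_pos"])@rot(o2["ee_rot"]))
E
```

```text
[[ 0.46521027  0.00669187  0.057     ]
 [ 0.47047431 -0.07860389  0.057     ]] 0.08545804589252666 yaw 1.6324333066165622 mid [ 0.46784229 -0.03595601  0.057     ]
edges [[ 0.42067345  0.01235078  0.04      ]
 [ 0.42734279 -0.08486927  0.04      ]
 [ 0.50936356  0.01781716  0.04      ]
 [ 0.51574465 -0.07951892  0.04      ]] [np.float64(1.6392895054967582), np.float64(1.6362599414932173)] w 0.08885841656897053
hole in tool [ 0.04543162 -0.00048159  0.02341626]
hole in tool [ 0.04477114 -0.0006689   0.02342776]
dots tool [[-0.01005795 -0.03163443  0.0214249 ]
 [-0.00999339  0.03094335  0.02136875]]
```

Converted, 0.21 m / 0.75 = 0.28, 0.0986 m / 0.75 = 0.1315, -0.003 rad / 6.2832 = -0.0005.

```bash
python3 inch.py '[{"r":[0, 0, -0.0005], "pos":[0.0533, 0.0067, 0.04], "jaw":0}, {"r":[0, 0, -0.0005], "pos":[0.1067, 0.0137, 0.08], "jaw":0}, {"r":[0, 0, -0.0005], "pos":[0.1315, 0.0137, 0.12], "jaw":0}, {"r":[0, 0, -0.0005], "pos":[0.1315, 0.0137, 0.1733], "jaw":0}, {"r":[0, 0, -0.0005], "pos":[0.1315, 0.0137, 0.22], "jaw":0}, {"r":[0, 0, -0.0005], "pos":[0.1315, 0.0137, 0.2533], "jaw":0}, {"r":[0, 0, -0.0005], "pos":[0.1315, 0.0137, 0.2733], "jaw":0}, {"r":[0, 0, -0.0005], "pos":[0.1315, 0.0137, 0.28], "jaw":0}, {"r":[0, 0, -0.0005], "pos":[0.1315, 0.0137, 0.28], "jaw":0}, {"r":[0, 0, -0.0005], "pos":[0.1315, 0.0137, 0.28], "jaw":0}]'
python3 - <<'E'
from rig import env, capture
from h import *
c=capture("wrist");f=c["frame"];cv2.imwrite("pics/w4.png",cv2.resize(f[100:200,260:380],None,fx=5,fy=5,interpolation=cv2.INTER_CUBIC)[:,:,::-1])
import pickle;o=env.get_obs();pickle.dump((c,o),open("w4.pkl","wb"))
E
```

```text
clock: 4.9
ee_pos: [0.4691, -0.0352, 0.1001]
ee_rot: [-3.141, -0.0, 1.633]
wrist_force: [0.6, 0.8, -3.2]
grip_width: 0.0132
finger_force: 60.1
```

View pics/w4.png

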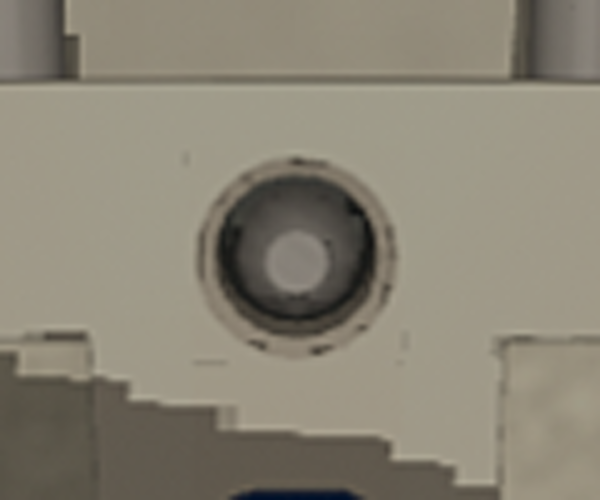

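The pin top shows at crop (297,262) inside the hole, whose rim centre is at (297,257), so they are nearly concentric.

```bash
python3 - <<'E'
import pickle;from h import *
c,o=pickle.load(open("w4.pkl","rb"))
f=lambda x,y:(260+(x+.5)/5-.5,100+(y+.5)/5-.5)
z=o["ee_pos"][2]-.0334
a=plane(c,[f(297,257)],z+.01)[0];b=plane(c,[f(297,262)],.058)[0]
print(a,b,"tool shift",rot(o["ee_rot"]).T@(b-a), "r",np.linalg.norm(plane(c,[f(217,257),f(376,257)],z+.01)[1]-plane(c,[f(217,257),f(376,257)],z+.01)[0]),np.linalg.norm(plane(c,[f(266,262),f(329,262)],.058)[1]-plane(c,[f(266,262),f(329,262)],.058)[0]))
E
```

```text
[0.46530947 0.00916959 0.07737543] [0.4654817  0.00607351 0.058     ] tool shift [-3.09632803e-03 -3.01568584e-05  1.93761336e-02] r 0.01373139312030416 0.006137057061159317
```

Correct 3 mm back along the stage, then lower with force checks.

Converted, 0.014 m / 0.75 = 0.0187, -0.003 m / 0.75 = -0.004.

```bash
python3 inch.py '[{"pos":[-0.004, 0, 0], "jaw":0}, {"pos":[-0.004, 0, 0], "jaw":0}, {"pos":[-0.004, 0, 0.0067], "jaw":0}, {"pos":[-0.004, 0, 0.012], "jaw":0}, {"pos":[-0.004, 0, 0.016], "jaw":0}, {"pos":[-0.004, 0, 0.0187], "jaw":0}, {"pos":[-0.004, 0, 0.0187], "jaw":0}, {"pos":[-0.004, 0, 0.0187], "jaw":0}]'
```

```text
clock: 5.62
ee_pos: [0.4692, -0.0375, 0.0861]
ee_rot: [-3.141, -0.0, 1.634]
wrist_force: [0.2, 0.8, -2.2]
grip_width: 0.0138
finger_force: 60.4
```

```bash
python3 - <<'E'
from rig import env, capture
from h import *
c=capture("wrist");f=c["frame"];cv2.imwrite("pics/w5.png",cv2.resize(f[100:200,260:380],None,fx=5,fy=5,interpolation=cv2.INTER_CUBIC)[:,:,::-1])
E
```

```text
(no output)
```

View pics/w5.png

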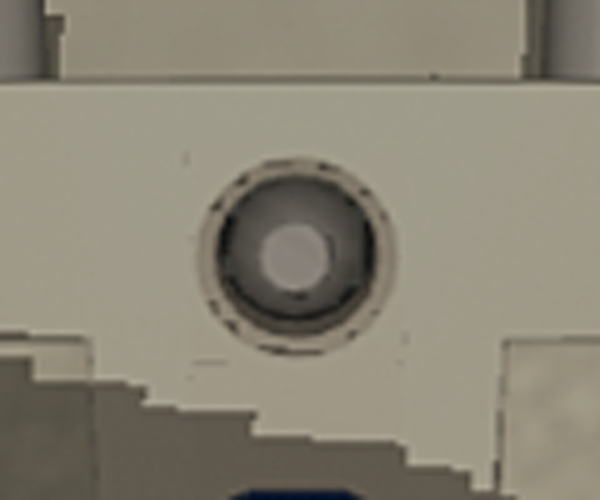

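The pin at (295,257) is in the hole, with about 0.6 mm residual and no contact force. Nudge it and seat the plate.

Converted, 0.013 m / 0.75 = 0.0173, -0.0006 m / 0.75 = -0.0008.

```bash
python3 inch.py '[{"pos":[-0.0008, -0.0004, 0.004], "jaw":0}, {"pos":[-0.0008, -0.0004, 0.008], "jaw":0}, {"pos":[-0.0008, -0.0004, 0.012], "jaw":0}, {"pos":[-0.0008, -0.0004, 0.0147], "jaw":0}, {"pos":[-0.0008, -0.0004, 0.0163], "jaw":0}, {"pos":[-0.0008, -0.0004, 0.0173], "jaw":0}, {"pos":[-0.0008, -0.0004, 0.0173], "jaw":0}, {"pos":[-0.0008, -0.0004, 0.0173], "jaw":0}]'
```

```text
clock: 6.33
ee_pos: [0.4689, -0.0381, 0.0734]
ee_rot: [-3.142, -0.0, 1.634]
wrist_force: [-1.9, -0.2, 1.7]
grip_width: 0.0133
finger_force: 60.7
```

Converted, -0.14 m / 0.75 = -0.1867, -0.04 m / 0.75 = -0.0533.

```bash
python3 inch.py '[{"jaw":0.035}, {"jaw":0.035}, {"jaw":0.035}, {"jaw":0.035}, {"pos":[0, 0, -0.02], "jaw":0.035}, {"pos":[0, 0, -0.0533], "jaw":0.035}, {"pos":[0, 0, -0.1067], "jaw":0.035}, {"pos":[0, 0, -0.16], "jaw":0.035}, {"pos":[0, 0, -0.1867], "jaw":0.035}, {"pos":[0, 0, -0.1867], "jaw":0.035}]'
python3 - <<'E'
from rig import env, capture
from h import *
import pickle
c=capture("wrist");t=capture("top");o=env.get_obs();pickle.dump((c,t,o),open("w6.pkl","wb"))
a=c["frame"][40:340,170:470];b=cv2.resize(t["frame"][195:280,220:320],(400,340),interpolation=cv2.INTER_CUBIC)
im=np.zeros((340,710,3),np.uint8);im[:300,:300]=a;im[:,310:]=b;cv2.imwrite("pics/w6.png",im[:,:,::-1])
E
```

```text
clock: 7.17
ee_pos: [0.4709, -0.0387, 0.218]
ee_rot: [3.134, 0.003, 1.634]
wrist_force: [-0.2, -0.2, 0.2]
grip_width: 0.0351
finger_force: 0.0
```

View pics/w6.png

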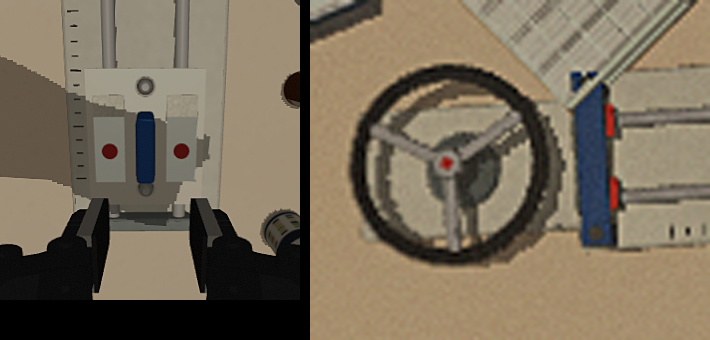

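The plate is seated with both pins through its holes and the tab is free. The wheel is unchanged, with spokes at about 66°, −55° and −176°. Next I close the fingers, move above the gap at 245°, and check the hub with the wrist camera.

Converted, 0.2954 m / 0.75 = 0.3939, 0.265 m / 0.75 = 0.3533.

```bash
python3 inch.py '[{"pos":[0.04, -0.004, 0], "jaw":0}, {"pos":[0.0933, -0.008, 0], "jaw":0}, {"pos":[0.1467, -0.0133, 0], "jaw":0}, {"pos":[0.2, -0.0187, 0], "jaw":0}, {"pos":[0.2533, -0.024, 0], "jaw":0}, {"pos":[0.3067, -0.0267, 0], "jaw":0}, {"pos":[0.3533, -0.0267, 0], "jaw":0}, {"pos":[0.3939, -0.0272, 0], "jaw":0}, {"pos":[0.3939, -0.0272, 0], "jaw":0}, {"pos":[0.3939, -0.0272, 0], "jaw":0}]'
python3 - <<'E'
from rig import env, capture
from h import *
import pickle
c=capture("wrist");o=env.get_obs();pickle.dump((c,o),open("w7.pkl","wb"))
f=c["frame"].astype(int);m=((f[...,0]>f[...,1]+50)&(f[...,0]>f[...,2]+50)).astype(np.uint8)
n,l,s,ce=cv2.connectedComponentsWithStats(m)
for i in range(1,n):
    if s[i,4]>8: print(s[i],ce[i],plane(c,[ce[i]],.097)[0],plane(c,[ce[i]],.045)[0])
print(proj(c,[.448,.293,.097]),c["xyz"])
# spoke profile on ring r=.042 about best hub
E
```

```text
clock: 8.1
ee_pos: [0.4291, 0.2565, 0.2115]
ee_rot: [-3.139, 0.001, 1.637]
wrist_force: [0.6, -0.2, -0.6]
grip_width: -0.0
finger_force: 0.0
[343 139  14  13 144] [349.36111111 145.04861111] [0.44629177 0.29379616 0.097     ] [0.45100173 0.28790145 0.045     ]
[118 167  12  15 104] [123.63461538 173.95192308] [0.28607778 0.26315992 0.097     ] [0.25661662 0.25073098 0.045     ]
[364 281  26   4 101] [376.62376238 282.46534653] [0.47665532 0.19024123 0.097     ] [0.48784134 0.16225988 0.045     ]
[[351.72597836 146.36909756]] [0.42420878 0.32143402 0.34080616]
```

Converted, 0.1255 m / 0.75 = 0.1673, 0.115 m / 0.75 = 0.1533.

```bash
python3 inch.py '[{"pos":[0, 0, 0.04], "jaw":0}, {"pos":[0, 0, 0.0867], "jaw":0}, {"pos":[0, 0, 0.1267], "jaw":0}, {"pos":[0, 0, 0.1533], "jaw":0}, {"pos":[0, 0, 0.1673], "jaw":0}, {"pos":[0, 0, 0.1673], "jaw":0}, {"pos":[0, 0, 0.1673], "jaw":0}]'
```

```text
clock: 8.73
ee_pos: [0.43, 0.2541, 0.0873]
ee_rot: [-3.14, 0.001, 1.632]
wrist_force: [0.8, -0.5, 0.4]
grip_width: -0.0
finger_force: 0.0
```

Converted, 0.0467 m / 0.75 = 0.0623, 0.0358 m / 0.75 = 0.0477.

```bash
python3 inch.py '[{"pos":[0.0081, -0.0127, 0], "jaw":0}, {"pos":[0.0139, -0.0176, 0], "jaw":0}, {"pos":[0.0197, -0.0216, 0], "jaw":0}, {"pos":[0.0263, -0.0248, 0], "jaw":0}, {"pos":[0.0332, -0.0272, 0], "jaw":0}, {"pos":[0.0404, -0.0285, 0], "jaw":0}, {"pos":[0.0477, -0.0291, 0], "jaw":0}, {"pos":[0.0623, -0.0272, 0], "jaw":0}]'
```

```text
clock: 9.4
ee_pos: [0.4065, 0.3002, 0.0878]
ee_rot: [-3.141, 0.002, 1.633]
wrist_force: [1.0, -6.5, 0.7]
grip_width: 0.0001
finger_force: 2.7
```

Converted, 0.0818 m / 0.75 = 0.1091, 0.0804 m / 0.75 = 0.1072.

```bash
python3 inch.py '[{"pos":[0.0163, 0.0045, 0], "jaw":0}, {"pos":[0.0279, 0.0135, 0], "jaw":0}, {"pos":[0.0368, 0.0251, 0], "jaw":0}, {"pos":[0.0424, 0.0385, 0], "jaw":0}, {"pos":[0.0443, 0.0531, 0], "jaw":0}, {"pos":[0.0424, 0.0676, 0], "jaw":0}, {"pos":[0.0368, 0.0811, 0], "jaw":0}, {"pos":[0.0279, 0.0927, 0], "jaw":0}, {"pos":[0.0163, 0.1016, 0], "jaw":0}, {"pos":[0.0028, 0.1072, 0], "jaw":0}, {"pos":[-0.0117, 0.1091, 0], "jaw":0}, {"pos":[-0.0263, 0.1072, 0], "jaw":0}]'
cat > chk.py <<'E'
from rig import env, capture
from h import *
t=capture("top");o=env.get_obs();h=np.array([.447,.2935])
a=o["ee_pos"][:2]-h;y=o["ee_rot"][2];print("r",np.hypot(*a),"psi",np.degrees(y-np.arctan2(a[1],a[0]))%360)
F=np.array(o["wrist_force"])[:2];print("torque on wheel cw",-(a[0]*-F[1]-a[1]*-F[0]))
# plate: two red dots on plate (x from stage axis)
f=t["frame"].astype(int);m=((f[...,0]>f[...,1]+50)&(f[...,0]>f[...,2]+50)).astype(np.uint8);m[:195]=0;m[290:]=0;m[:,:225]=0;m[:,450:]=0
n,l,s,ce=cv2.connectedComponentsWithStats(m)
u=np.array([-.0632,.998])
for i in range(1,n):
    if s[i,4]>2:
        p=plane(t,[ce[i]],.052)[0];print(s[i].tolist(),np.round(p,4),"s from hub",(p[:2]-[.447,.296])@u)
print("center in tool",-np.array([a@[np.cos(y),np.sin(y)],a@[np.sin(y),-np.cos(y)]]))
E
python3 chk.py
```

```text
clock: 10.4
ee_pos: [0.4897, 0.2854, 0.0882]
ee_rot: [3.14, -0.002, 1.633]
wrist_force: [0.1, 4.0, 0.4]
grip_width: 0.0
finger_force: 1.9
r 0.043332951733836576 psi 106.88840897158802
torque on wheel cw -0.030786955063633367
[340, 219, 4, 5, 15] [0.4964 0.0169 0.052 ] s from hub -0.28162490247117566
[294, 221, 2, 8, 16] [0.4861 0.1709 0.052 ] s from hub -0.12736802518875348
[295, 239, 2, 8, 16] [0.4272 0.1673 0.052 ] s from hub -0.12719346490790187
[341, 238, 4, 5, 15] [0.4351 0.0142 0.052 ] s from hub -0.28048328100323705
center in tool [ 0.0125886 -0.0414641]
```

Converted, -0.0835 m / 0.75 = -0.1113, -0.0821 m / 0.75 = -0.1095.

```bash
python3 inch.py '[{"pos":[-0.0112, -0.0068, 0], "jaw":0}, {"pos":[-0.0228, -0.0157, 0], "jaw":0}, {"pos":[-0.0317, -0.0273, 0], "jaw":0}, {"pos":[-0.0373, -0.0408, 0], "jaw":0}, {"pos":[-0.0392, -0.0553, 0], "jaw":0}, {"pos":[-0.0373, -0.0699, 0], "jaw":0}, {"pos":[-0.0317, -0.0833, 0], "jaw":0}, {"pos":[-0.0228, -0.0949, 0], "jaw":0}, {"pos":[-0.0112, -0.1039, 0], "jaw":0}, {"pos":[0.0023, -0.1095, 0], "jaw":0}, {"pos":[0.0168, -0.1113, 0], "jaw":0}, {"pos":[0.0313, -0.1095, 0], "jaw":0}]'; sed -i 's/cw",-/cw",/' chk.py
python3 chk.py
```

```text
clock: 11.45
ee_pos: [0.4035, 0.3049, 0.0876]
ee_rot: [-3.14, 0.002, 1.634]
wrist_force: [-0.1, -3.4, 0.0]
grip_width: -0.0002
finger_force: 1.8
r 0.044862463577587455 psi 290.9389818714293
torque on wheel cw 0.0573464434698319
[294, 221, 2, 8, 16] [0.4861 0.1709 0.052 ] s from hub -0.12736802518875348
[324, 220, 5, 5, 16] [0.4928 0.068  0.052 ] s from hub -0.2304465377535854
[253, 235, 2, 2, 3] [0.4509 0.305  0.052 ] s from hub 0.008742471981799659
[295, 239, 2, 9, 17] [0.4263 0.1674 0.052 ] s from hub -0.12704703084055963
[326, 239, 4, 5, 15] [0.4313 0.0632 0.052 ] s from hub -0.23133455676387207
center in tool [-0.01603266  0.04189982]
```

```bash
python3 inch.py '[{"pos":[0.0067, 0.0073, 0], "jaw":0}, {"pos":[0.0147, 0.0129, 0], "jaw":0}, {"pos":[0.0216, 0.0199, 0], "jaw":0}, {"pos":[0.0272, 0.0279, 0], "jaw":0}, {"pos":[0.0313, 0.0367, 0], "jaw":0}, {"pos":[0.0339, 0.0461, 0], "jaw":0}, {"pos":[0.0347, 0.0559, 0], "jaw":0}, {"pos":[0.0347, 0.0559, 0], "jaw":0}]'
python3 chk.py
```

```text
clock: 12.17
ee_pos: [0.4467, 0.3336, 0.0875]
ee_rot: [3.141, -0.001, 1.634]
wrist_force: [1.4, -0.2, 0.3]
grip_width: 0.0002
finger_force: 0.0
r 0.039987809459952055 psi 2.529934687308225
torque on wheel cw -0.0148644947176689
[294, 221, 2, 8, 16] [0.4861 0.1709 0.052 ] s from hub -0.12736802518875348
[317, 221, 4, 4, 15] [0.492  0.0918 0.052 ] s from hub -0.20661858330198374
[295, 239, 2, 9, 17] [0.4263 0.1674 0.052 ] s from hub -0.12704703084055963
[318, 240, 5, 4, 16] [0.4302 0.0875 0.052 ] s from hub -0.207030190668183
center in tool [-0.03994883 -0.00176512]
```

About 5 mm is left, so from here I go slowly and watch the force.

Careful with the scale: shifts go in shares of 0.75 m and turns go in shares of 360 degrees. That gives: 0.0056 m / 0.75 = 0.0075, 0.0046 m / 0.75 = 0.0061.

```bash
python3 inch.py '[{"pos":[0.0011, 0.0033, 0], "jaw":0}, {"pos":[0.0009, 0.0047, 0], "jaw":0}, {"pos":[0.0007, 0.0061, 0], "jaw":0}, {"pos":[0.0005, 0.0075, 0], "jaw":0}]'; python3 inch.py '[{"pos":[0, 0.0013, 0], "jaw":0}, {"pos":[-0.0003, 0.0027, 0], "jaw":0}]'; python3 inch.py '[{"pos":[-0.0001, 0.0013, 0], "jaw":0}, {"pos":[-0.0005, 0.0027, 0], "jaw":0}]'|sed -n '2p;4p'; python3 chk.py
```

```text
clock: 12.55
ee_pos: [0.4502, 0.3336, 0.0878]
ee_rot: [-3.141, -0.0, 1.634]
wrist_force: [-3.1, 0.0, -0.4]
grip_width: 0.0002
finger_force: 1.3
clock: 12.72
ee_pos: [0.4524, 0.3336, 0.0878]
ee_rot: [-3.141, -0.0, 1.634]
wrist_force: [-3.5, -0.6, 0.2]
grip_width: 0.0002
finger_force: 1.3
ee_pos: [0.4546, 0.3334, 0.0878]
wrist_force: [-4.0, -0.8, 0.3]
r 0.04061856707073546 psi 14.903102328591809
torque on wheel cw -0.07692175087661705
[294, 221, 2, 8, 16] [0.4861 0.1709 0.052 ] s from hub -0.12736802518875348
[316, 221, 5, 4, 17] [0.492  0.0942 0.052 ] s from hub -0.204276116238791
[295, 239, 2, 8, 16] [0.4272 0.1673 0.052 ] s from hub -0.12719346490790187
[317, 240, 5, 4, 15] [0.4301 0.0903 0.052 ] s from hub -0.20421033335695876
center in tool [-0.03925225 -0.01044649]
```

Converted, 0.0019 m / 0.75 = 0.0025, 0.001 m / 0.75 = 0.0013.

```bash
python3 inch.py '[{"pos":[-0.0004, 0.0013, 0], "jaw":0}, {"pos":[-0.0008, 0.0025, 0], "jaw":0}]'|sed -n '2p;4p'; python3 inch.py '[{"pos":[-0.0004, 0.0013, 0], "jaw":0}, {"pos":[-0.0009, 0.0025, 0], "jaw":0}]'|sed -n '2p;4p'
```

```text
ee_pos: [0.4566, 0.3329, 0.0878]
wrist_force: [-3.3, 0.1, 0.0]
ee_pos: [0.4586, 0.3323, 0.0878]
wrist_force: [-2.7, -0.5, -0.5]
```

Converted, 0.0019 m / 0.75 = 0.0025, 0.001 m / 0.75 = 0.0013.

```bash
python3 inch.py '[{"pos":[-0.0005, 0.0013, 0], "jaw":0}, {"pos":[-0.0011, 0.0025, 0], "jaw":0}]'|sed -n '2p;4p'
```

```text
ee_pos: [0.4606, 0.3316, 0.0878]
wrist_force: [-3.0, -0.5, -0.6]
```

Converted, 0.0018 m / 0.75 = 0.0024, -0.0009 m / 0.75 = -0.0012.

```bash
python3 inch.py '[{"pos":[-0.0005, 0.0012, 0], "jaw":0}, {"pos":[-0.0012, 0.0024, 0], "jaw":0}]'|sed -n '2p;4p'
```

```text
ee_pos: [0.4624, 0.3308, 0.0878]
wrist_force: [-3.7, 1.3, -0.7]
```

```bash
python3 chk.py
```

```text
r 0.040401075876103025 psi 26.39355442169951
torque on wheel cw -0.07207244537295698
[294, 221, 2, 8, 16] [0.4861 0.1709 0.052 ] s from hub -0.12736802518875348
[315, 221, 5, 4, 15] [0.4922 0.0966 0.052 ] s from hub -0.2018403200502934
[253, 235, 2, 2, 3] [0.4509 0.305  0.052 ] s from hub 0.008742471981799659
[295, 239, 2, 8, 16] [0.4272 0.1673 0.052 ] s from hub -0.12719346490790187
[317, 240, 4, 4, 15] [0.4299 0.0927 0.052 ] s from hub -0.20181578918157966
center in tool [-0.03618974 -0.01795967]
```

Converted, 0.0018 m / 0.75 = 0.0024, -0.001 m / 0.75 = -0.0013.

```bash
python3 inch.py '[{"pos":[-0.0007, 0.0012, 0], "jaw":0}, {"pos":[-0.0013, 0.0024, 0], "jaw":0}]'|sed -n '2p;4p'
```

```text
ee_pos: [0.4642, 0.3299, 0.0878]
wrist_force: [-2.4, 1.2, 0.0]
```

Converted, 0.0017 m / 0.75 = 0.0023, -0.0011 m / 0.75 = -0.0015.

```bash
python3 inch.py '[{"pos":[-0.0007, 0.0012, 0], "jaw":0}, {"pos":[-0.0015, 0.0023, 0], "jaw":0}]'|sed -n '2p;4p'
```

```text
ee_pos: [0.4659, 0.329, 0.0877]
wrist_force: [-4.7, 0.8, 0.0]
```

Converted, 0.0016 m / 0.75 = 0.0021, -0.0011 m / 0.75 = -0.0015.

```bash
python3 inch.py '[{"pos":[-0.0007, 0.0011, 0], "jaw":0}, {"pos":[-0.0015, 0.0021, 0], "jaw":0}]'|sed -n '2p;4p'
```

```text
ee_pos: [0.4675, 0.3279, 0.0877]
wrist_force: [-3.8, 1.2, -1.3]
```

Converted, 0.0016 m / 0.75 = 0.0021, -0.0012 m / 0.75 = -0.0016.

```bash
python3 inch.py '[{"pos":[-0.0008, 0.0011, 0], "jaw":0}, {"pos":[-0.0016, 0.0021, 0], "jaw":0}]'|sed -n '2p;4p'
```

```text
ee_pos: [0.4684, 0.3271, 0.0876]
wrist_force: [-10.2, 5.5, 2.2]
```

Contact: the force jumped to about 11 N at the spoke, roughly 20 N at the pads. I ease slightly and hold briefly.

Converted, -0.0003 m / 0.75 = -0.0004, 0.0002 m / 0.75 = 0.0003.

```bash
python3 inch.py '[{"pos":[0.0003, -0.0004, 0], "jaw":0}, {"pos":[0.0003, -0.0004, 0], "jaw":0}, {"pos":[0.0003, -0.0004, 0], "jaw":0}]'; python3 chk.py
```

```text
clock: 14.57
ee_pos: [0.4683, 0.3273, 0.0877]
ee_rot: [-3.14, -0.001, 1.634]
wrist_force: [-6.6, 2.7, 1.2]
grip_width: -0.0003
finger_force: 3.0
r 0.03990567047546559 psi 35.86687211181584
torque on wheel cw -0.2738735141477489
[294, 221, 2, 8, 16] [0.4861 0.1709 0.052 ] s from hub -0.12736802518875348
[315, 221, 4, 5, 16] [0.4915 0.0983 0.052 ] s from hub -0.20013174147962814
[253, 235, 2, 2, 3] [0.4509 0.305  0.052 ] s from hub 0.008742471981799659
[295, 239, 2, 9, 16] [0.4256 0.1675 0.052 ] s from hub -0.12689427171303483
[316, 240, 5, 4, 15] [0.4301 0.0936 0.052 ] s from hub -0.2009647120058686
center in tool [-0.03233878 -0.02338089]
```

Converted, -0.13 m / 0.75 = -0.1733, -0.11 m / 0.75 = -0.1467.

```bash
python3 inch.py '[{"pos":[0.0004, -0.0005, 0], "jaw":0}, {"pos":[0.0011, -0.0016, 0], "jaw":0}, {"pos":[0.0027, -0.004, 0], "jaw":0}, {"pos":[0.0073, -0.0111, 0], "jaw":0}, {"pos":[0.0073, -0.0111, 0], "jaw":0}, {"pos":[0.0073, -0.0111, -0.04], "jaw":0}, {"pos":[0.0073, -0.0111, -0.0933], "jaw":0}, {"pos":[0.0073, -0.0111, -0.1467], "jaw":0}, {"pos":[0.0073, -0.0111, -0.1733], "jaw":0}, {"pos":[0.0073, -0.0111, -0.1733], "jaw":0}, {"pos":[0.0073, -0.0111, -0.1733], "jaw":0}, {"pos":[0.0073, -0.0111, -0.1733], "jaw":0}]'; python3 chk.py; python3 - <<'E'
from rig import env, capture
import cv2
t=capture("top")["frame"];cv2.imwrite("pics/end.png",cv2.resize(t[190:285,230:400],None,fx=4.5,fy=4.5,interpolation=cv2.INTER_CUBIC)[:,:,::-1])
E
```

```text
clock: 15.62
ee_pos: [0.4601, 0.3318, 0.2172]
ee_rot: [-3.141, 0.0, 1.634]
wrist_force: [0.2, 0.7, -0.2]
grip_width: 0.0001
finger_force: 0.0
r 0.04036800647709148 psi 22.277202070576834
torque on wheel cw -0.0024639264829437414
[294, 221, 2, 8, 16] [0.4861 0.1709 0.052 ] s from hub -0.12736802518875348
[315, 221, 4, 5, 16] [0.4915 0.0983 0.052 ] s from hub -0.20013174147962814
[295, 239, 2, 9, 16] [0.4256 0.1675 0.052 ] s from hub -0.12689427171303483
[316, 240, 5, 4, 15] [0.4301 0.0936 0.052 ] s from hub -0.2009647120058686
center in tool [-0.03735496 -0.01530303]
```

View pics/end.png

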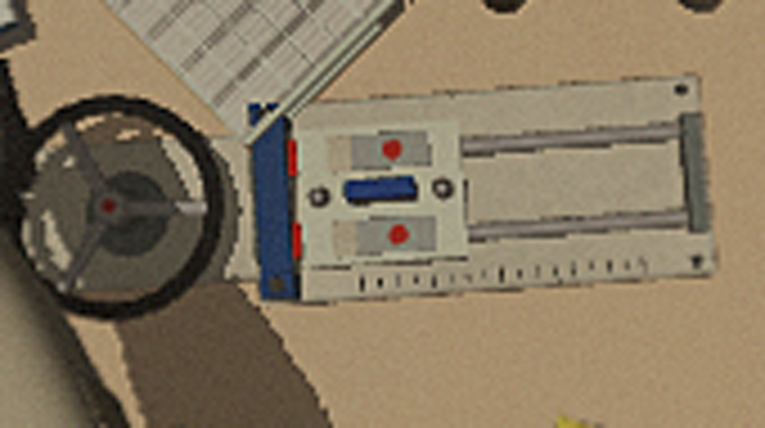

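The plate lies flush on both pins, with its edge at the red pads (about column 298). It has not moved since release, and the arm is clear.

```bash
python3 -c "
from rig import env, capture
print(env.sign_off())"
```

```text
the job is handed in; nothing more can be done
None
```

The plate is seated over both pins, wound up against the stop by the handwheel and left resting on the pads with the arm clear; the job was handed in at about 16 s, and no verdict was shown.

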